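# Rack the bush drivers in order of size

### The arm

A 6-joint arm with a two-finger parallel gripper is mounted at the origin on a cart in front of the work surface, level with it; the furniture and walls round the work are solid. World frame = base frame: x ahead of the robot, y to its left, z up, the work surface at z = 0. Lengths are in m, angles in degrees, forces in N, time in s.
With the tool pointing down it reaches from about 0.35 to 0.875 m from the base axis. Payload 4.2 kg.
Tool frame: the origin (TCP) lies between the finger pads; the fingertips stand 14 mm ahead of it and the grasp point (between the pads) lies 5 mm behind it (r.tcp_to_tips is the distance from the TCP to the fingertips, in m); y points along the fingers, x is the direction in which the jaws open and shut, and the axes are right-handed (so a half turn about y gives the same grasp; the last joint's range is limited). The gripper opens to 87 mm and grips with 3 to 60 N. Pads are 19 mm wide; open, the fingers measure 117 mm over their backs; the gripper's body (75 mm by 190 mm) begins 51 mm behind the grasp point.
Start: joints at [86.379, 22.042, 0.453, 0, -68.411, -14.817], TCP at [0.198, 0.593, 0.237] pointing down, gripper open.
Joint ranges: [-179.83, 179.83], [-69.29, 118.12], [-61.27, 80.66], [-181.25, 117.63], [-171.15, -9.14], [-177.46, 177.46]. Speed limits (degrees/s): [159.86, 159.86, 180, 180, 180, 180].

### API

Orientations are given as a 3x3 rotation matrix whose columns are the frame's x, y, z axes.
In Python, from station import sense, optics, ticket, r gives the robot as it stands.
- The arm moves only by the tool carry_out, never from a script. Its argument "steps" is a list that holds one entry, the list of rows, each a list of 6 numbers: the shift along the world's x, y, z in cm, then the turn, a rotation vector about the world's x, y, z in rad. A call has 1 to 20 rows; each row is the pose to reach, as a shift and turn from the pose commanded when the call began; what a row does not reach only later rows make up. A row lasts 1/8 s, in which the tool goes at most 62.5 mm and 10.7 degrees, less where a joint would pass 70% of its speed; a pose out of reach is approached as far as the arm can. A call with a gripper value outside its range is refused whole. "fingers" is the closure in counts, from 0 (fully open) to 255 (shut), set as the call begins (left out, the last holds). The fingers move at their own pace and stop on an object; the grip force is fixed at half the most. Time passes only in rows, so rows that repeat a pose let the fingers close. It gives the time, the measured TCP pose, the force and the opening at its end, in the units of the state.
- sense(): the state, without advancing time (a new reading comes with each control period).
- optics.capture(name): name is "scene" or "top"; returns a dict with "image" (420x560x3 uint8, red, green, blue), "fov_y" (degrees; the focal length in pixels is half the picture's height over the tangent of half this angle, whatever the lens; pixels are square), "cx", "cy" (the principal point, pixels), "k1" (the pictures are not rectified: a ray, as slopes to the right and down, at radius r is drawn at 1 + k1 r^2 times it, then the intrinsics apply), "rvec" (rotation vector, rad) and "tvec" (3), from world to camera coordinates, as OpenCV has them. Camera axes: x right, y down, z forward; pixel columns grow to the right and rows downward; lengths in m; the calibration is good to about 2 mm. A picture is of the moment at which its call begins. There is no depth.
- ticket.finish_job(): hands the job in, once; it reports no verdict.
The state is a dict: "time_s": time; "joints": joint angles; "joint_velocities": joint speeds; "effort": joint torques, N m; "tcp_pos": TCP position; "ee_rot": TCP orientation; "wrist_force": force on the tool from outside, world axes, zero at the start; "moment": the same for the moment, N m; "gripper_width": opening from 0.0 (shut) to 1.0 (fully open).
Only numpy, scipy, OpenCV 4.12 (cv2) and the standard library are available. Lean on these libraries where they do the work, as an engineer would, in place of code of your own. Each camera call takes 0.05 s, during which the arm holds its last target.

### The job

Put the four steel bush drivers from the table away on the rack, one upright on the middle of each black pad, in order of size with the smallest on the pad next to the red end block and the largest at the far end. Leave the ear defenders where they lie.

Things in the scene. Friction and masses are not known exactly. Their poses are not given: they have to be found in the camera images.
- driver_1: The smallest of four bush drivers: bright turned steel, a round flat foot 26 mm across and 14.5 mm thick with an upright round shank 20 mm across above it, 54 mm tall in all; mass about 120 g. It stands loose on its foot on the table. Origin: centre of its underside; z up along the shank.
- driver_2: The second smallest of four bush drivers: bright turned steel, a round flat foot 37 mm across and 14.5 mm thick with an upright round shank 20 mm across above it, 60 mm tall in all; mass about 160 g. It stands loose on its foot on the table. Origin: centre of its underside; z up along the shank.
- driver_3: The second largest of four bush drivers: bright turned steel, a round flat foot 48 mm across and 14.5 mm thick with an upright round shank 20 mm across above it, 66 mm tall in all; mass about 220 g. It stands loose on its foot on the table. Origin: centre of its underside; z up along the shank.
- driver_4: The largest of four bush drivers: bright turned steel, a round flat foot 59 mm across and 14.5 mm thick with an upright round shank 20 mm across above it, 72 mm tall in all; mass about 300 g. It stands loose on its foot on the table. Origin: centre of its underside; z up along the shank.
- seat_a: Round black rubber pad, 66 mm across, 3 mm thick, white dot at its centre, fixed on a low aluminium rack in a row of four like it, 72 mm apart: an end pad. Origin: centre of its underside, 12 mm over the table; its top is 15 mm over the table. y runs along the row, x across it, z up. Rack fence: 41 to 49 mm to the +x side, top 26 mm over the table.
- seat_b: Round black rubber pad, 66 mm across, 3 mm thick, white dot at its centre, fixed on a low aluminium rack in a row of four like it, 72 mm apart: the inner pad next to seat_a. Origin: centre of its underside, 12 mm over the table; its top is 15 mm over the table. y runs along the row, x across it, z up. Rack fence: 41 to 49 mm to the +x side, top 26 mm over the table.
- seat_c: Round black rubber pad, 66 mm across, 3 mm thick, white dot at its centre, fixed on a low aluminium rack in a row of four like it, 72 mm apart: the inner pad next to seat_d. Origin: centre of its underside, 12 mm over the table; its top is 15 mm over the table. y runs along the row, x across it, z up. Rack fence: 41 to 49 mm to the +x side, top 26 mm over the table.
- seat_d: Round black rubber pad, 66 mm across, 3 mm thick, white dot at its centre, fixed on a low aluminium rack in a row of four like it, 72 mm apart: the other end pad. Origin: centre of its underside, 12 mm over the table; its top is 15 mm over the table. y runs along the row, x across it, z up. Rack fence: 41 to 49 mm to the +x side, top 26 mm over the table.
- red_end: Fixed red block, 74 x 24 mm and 16 mm high, on one end of the rack, in line with the pads, 53 mm from the centre of the nearest one. It may be at either end; a like block in grey is at the other. The rack is fixed, 352 x 90 mm, 12 mm high. Origin: centre of its underside, 12 mm over the table; x across the rack, y along it.
- ear_defenders: Bystander: black ear defenders with a headband, 151 x 151 x 80 mm, lying loose on the table to the robot's left, beyond the drivers. Origin: centre of their underside.
Things that resemble listed ones, but are neither listed nor needed, are in the scene too. Leave any blue look-alike of the driver_2 alone.

How it is judged (in metres and radians):
At the end, for the whole second after the job is handed in: Counting from the red end block, the pads carry the smallest, second smallest, second largest and largest driver; each stands upright (within 0.1 rad) on its pad, its axis within 12 mm of the pad's centre and its foot on the pad's top (within 4 mm), released and at rest (((horizontal distance between red_end and seat_a below 0.1 m and horizontal distance between driver_1 and seat_a below 0.012 m and horizontal distance between driver_2 and seat_b below 0.012 m and horizontal distance between driver_3 and seat_c below 0.012 m and horizontal distance between driver_4 and seat_d below 0.012 m) or (horizontal distance between red_end and seat_d below 0.1 m and horizontal distance between driver_1 and seat_d below 0.012 m and horizontal distance between driver_2 and seat_c below 0.012 m and horizontal distance between driver_3 and seat_b below 0.012 m and horizontal distance between driver_4 and seat_a below 0.012 m)) and height (world z) of driver_1 between 0.011 and 0.019 m and angle between each of driver_1, driver_2, driver_3, driver_4's own z axis and vertical below 0.1 rad and linear speed of each of driver_1, driver_2, driver_3, driver_4 below 0.02 m/s and angular speed of each of driver_1, driver_2, driver_3, driver_4 below 0.2 rad/s and height (world z) of driver_2 between 0.011 and 0.019 m and height (world z) of driver_3 between 0.011 and 0.019 m and height (world z) of driver_4 between 0.011 and 0.019 m); the robot touches nothing.
It fails at once if the ear defenders are pushed more than 30 mm from where they lay (distance of ear_defenders from where it was at the start of the episode above 0.03 m).
It also fails if it takes over 115 s, if anything falls off the work surface, if the arm or the gripper's body presses on something with over 40 N, if the wrist force passes 120 N, or if a joint passes its speed limit or range.

## Working session

There is one attempt and no reset: what is moved stays moved. The work goes in short steps, Python scripts to look and compute and a tool call to move; the robot and the scene stay as the last step left them, time stands still between calls to the robot, and variables do not carry over. Pictures are saved under pics/ and viewed, and the job is handed in when it is done.

Besides the shell and the picture viewer there is one more tool, called after "Emit:" in YAML: its name, and indented under it one key for each argument. carry_out: Moves the arm, as the interface text tells. Its arguments: {"type":"object","properties":{"steps":{"type":"array","items":{"type":"array","items":{"type":"array","items":{"type":"number"}}}},"fingers":{"type":"number"}},"required":["steps"]}

```bash
mkdir -p pics; cat > h.py <<'E'
import numpy as np, cv2
from station import sense, optics, ticket, r
def cam(n):
    c=optics.capture(n); im=c["image"]; H=im.shape[0]
    f=H/2/np.tan(np.radians(c["fov_y"])/2)
    c["K"]=np.array([[f,0,c["cx"]],[0,f,c["cy"]],[0,0,1.]]); c["d"]=np.array([c["k1"],0,0,0.])
    c["R"]=cv2.Rodrigues(np.array(c["rvec"],float))[0]; c["t"]=np.array(c["tvec"],float).ravel()
    return c
def save(c,name,crop=None,s=1):
    im=c["image"][:,:,::-1]
    if crop: x0,y0,x1,y1=crop; im=im[y0:y1,x0:x1]
    cv2.imwrite("pics/"+name,cv2.resize(im,None,fx=s,fy=s,interpolation=cv2.INTER_CUBIC))
def p2w(c,px,z):
    u=cv2.undistortPoints(np.array(px,float).reshape(-1,1,2),c["K"],c["d"]).reshape(-1,2)
    d=np.c_[u,np.ones(len(u))]@c["R"]; o=-c["R"].T@c["t"]
    return o+d*((z-o[2])/d[:,2])[:,None]
def w2p(c,P):
    return cv2.projectPoints(np.array(P,float).reshape(-1,1,3),np.array(c["rvec"],float),c["t"],c["K"],c["d"])[0].reshape(-1,2)
E
python3 - <<'E'
from h import *
for n in("scene","top"):
    c=cam(n); save(c,n+"0.png",None,1.4); print(n,c["fov_y"],c["k1"],-c["R"].T@c["t"])
s=sense(); print(s)
E
```

```text
scene 46.393619263221154 -0.07843635291138709 [-0.4432516  -0.33495524  1.00586195]
top 57.53922530952819 -0.06311731304331976 [0.27489061 0.10454822 1.27799619]
{'time_s': 0.1, 'joints': array([ 8.63796517e+01,  2.20852971e+01,  3.86470044e-01, -2.50249285e-02,
       -6.84105347e+01, -1.48155720e+01]), 'joint_velocities': array([-0.0738035 , -0.02351241,  0.1954253 ,  0.04252766,  0.01015619,
        0.01638585]), 'effort': array([ 7.18930023e-04, -3.91692603e+01,  1.87935805e+01,  4.23188701e+00,
        1.34372167e-02, -7.08687526e-05]), 'tcp_pos': array([0.19748455, 0.59243418, 0.23557309]), 'ee_rot': array([[-3.16396165e-01, -5.25839160e-04,  9.48627003e-01],
       [-9.48625146e-01, -1.87923437e-03, -3.16396588e-01],
       [ 1.94906618e-03, -9.99998096e-01,  9.57582983e-05]]), 'wrist_force': array([ 0.75368346,  0.66090332, -0.8374558 ]), 'moment': array([ 0.00543855,  0.0431339 , -0.0107959 ]), 'gripper_width': 0.9974345792549371}
```

View pics/scene0.png

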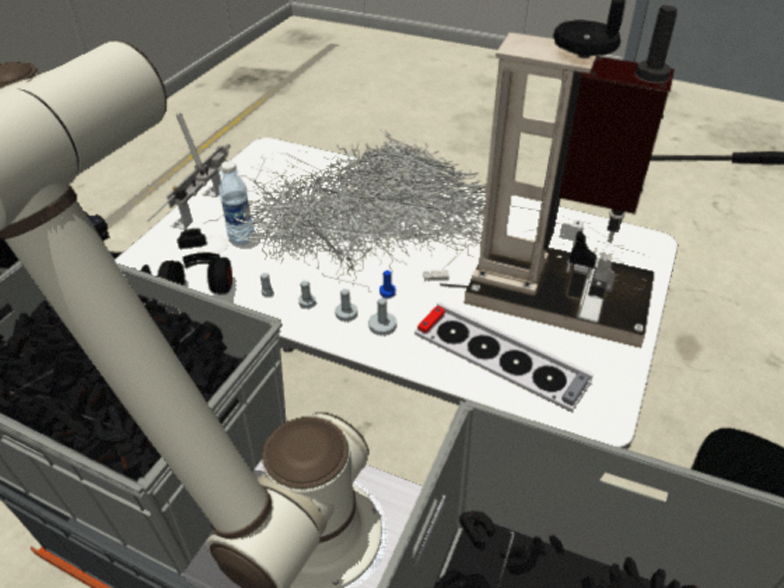

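View pics/top0.png

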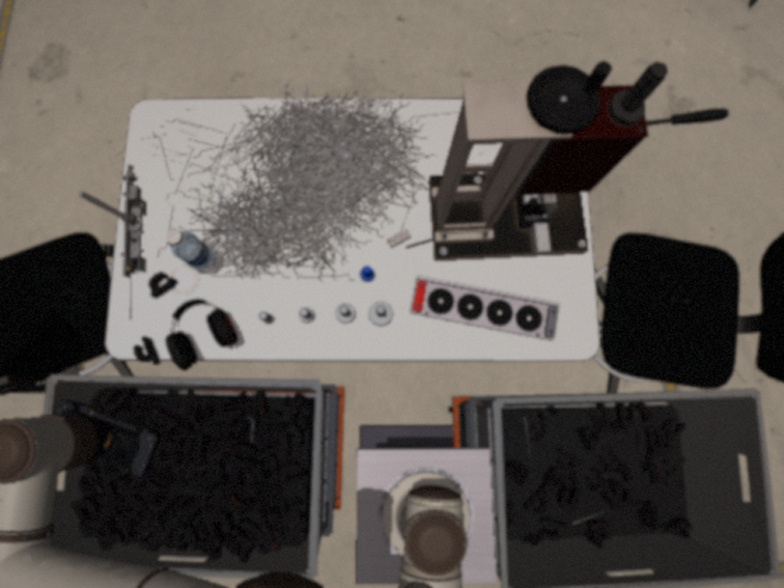

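The scene view shows four steel drivers at about (265,284), (306,293), (346,304) and (382,316) in display pixels. The blue look-alike is at (387,283). The rack is at (500,350), with the red block at its left (+y) end, and the ear defenders are at (195,270). Next I'll enlarge both views.

```bash
python3 - <<'E'
from h import *
c=cam("scene"); save(c,"s1.png",(175,180,295,250),6)
save(c,"s2.png",(290,210,430,300),5.6)
c=cam("top"); save(c,"t1.png",(170,180,290,240),6.5)
save(c,"t2.png",(280,190,410,250),6)
E
```

```text
(no output)
```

View pics/s1.png

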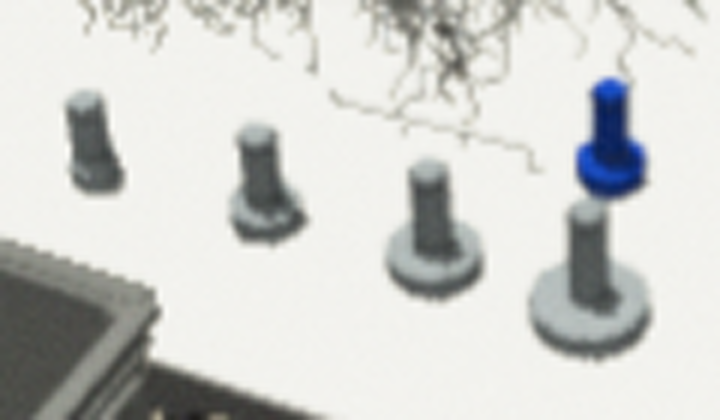

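View pics/s2.png

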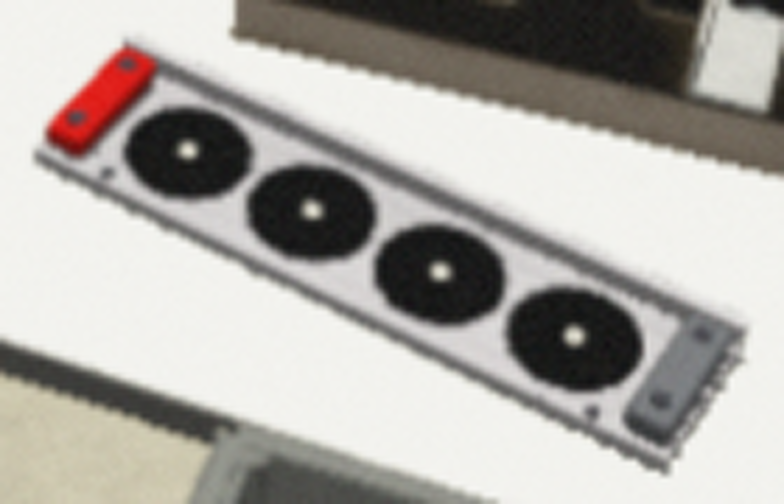

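View pics/t1.png

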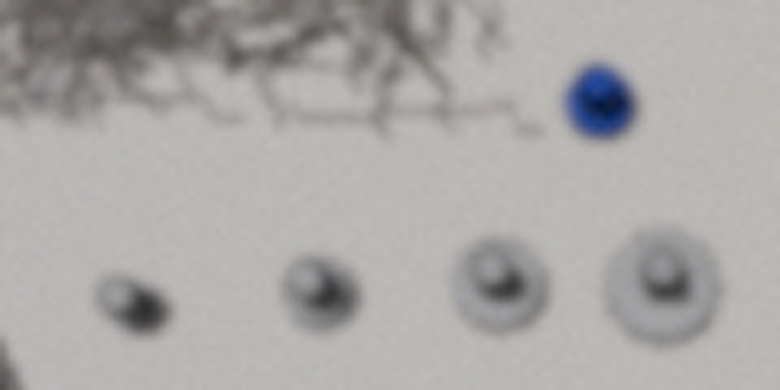

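View pics/t2.png

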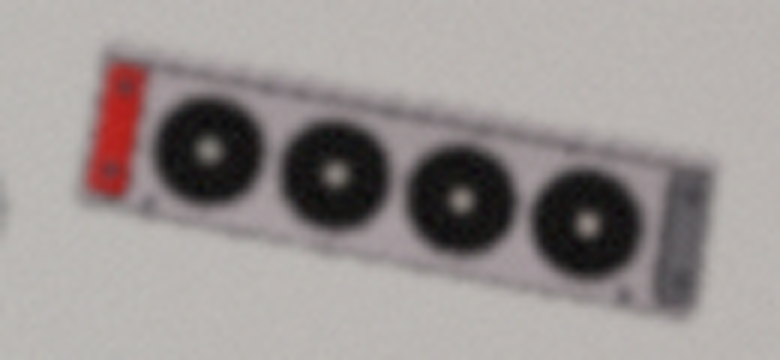

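```bash
python3 - <<'E'
from h import *
S=cam("scene");T=cam("top")
def q(pts,s,o): return (np.array(pts,float)+.5)/s-.5+o
h=[.054,.060,.066,.072]
st=q([(87,100),(258,134),(430,170),(590,209)],6,(175,180))
tt=q([(118,295),(307,276),(493,265),(665,266)],6.5,(170,180))
tf=q([(148,308),(320,293),(500,287),(663,288)],6.5,(170,180))
for i in range(4):
    print(i+1,p2w(S,st[i],h[i])[0,:2].round(4),p2w(T,tt[i],h[i])[0,:2].round(4),p2w(T,tf[i],.012)[0,:2].round(4))
sp=q([(188,150),(312,210),(440,272),(574,336)],5.6,(290,210))
tp=q([(208,151),(337,176),(462,201),(588,224)],6,(280,190))
A=p2w(S,sp,.015);B=p2w(T,tp,.015); print(A.round(4),B.round(4))
for X in(A,B,(A+B)/2):
    print(np.linalg.norm(np.diff(X,axis=0),axis=1).round(4)); d=X[0]-X[3]; print(np.degrees(np.arctan2(d[1],d[0])))
E
```

```text
1 [0.4561 0.3744] [0.4534 0.3766] [0.4528 0.3701]
2 [0.4628 0.2796] [0.4623 0.2817] [0.4609 0.2817]
3 [0.4679 0.1874] [0.4671 0.1892] [0.4642 0.1892]
4 [0.4683 0.1031] [0.4658 0.1043] [0.4639 0.1053]
[[ 0.4989 -0.0394  0.015 ]
 [ 0.4847 -0.1106  0.015 ]
 [ 0.4707 -0.1811  0.015 ]
 [ 0.4571 -0.2518  0.015 ]] [[ 0.4946 -0.0379  0.015 ]
 [ 0.4806 -0.1099  0.015 ]
 [ 0.4665 -0.1798  0.015 ]
 [ 0.4535 -0.2504  0.015 ]]
[0.0726 0.0719 0.072 ]
78.87974821182267
[0.0734 0.0713 0.0718]
79.06074477811872
[0.073  0.0716 0.0719]
78.97025447073815
```

```bash
python3 - <<'E'
from h import *
T=cam("top");S=cam("scene")
f=lambda c,p,z:p2w(c,np.array(p)/1.4,z)[0,:2].round(3)
print("ear cup edge",f(T,(240,338),.05),f(T,(212,305),.07), f(T,(240,338),0.08))
print("base front",f(T,(437,258),.03),f(T,(585,252),.03)," scene",f(S,(467,300),0),f(S,(640,342),0))
print("bin corner top view",f(T,(320,380),0.0),f(T,(455,398),0),"blue",f(T,(367,274),.01))
print("wheel", f(T,(565,130),.5))
E
```

```text
ear cup edge [0.4   0.428] [0.474 0.491] [0.397 0.42 ]
base front [ 0.596 -0.031] [ 0.613 -0.394]  scene [ 0.614 -0.03 ] [ 0.64  -0.398]
bin corner top view [0.307 0.247] [ 0.265 -0.071] blue [0.561 0.138]
wheel [ 0.687 -0.189]
```

Emit:
carry_out:
  steps:
    - [[4, -3.5, 0, 0, 0, -0.15], [9, -7.5, 0, 0, 0, -0.3], [14, -12, 0, 0, 0, -0.45], [19, -16, -2, 0, 0, -0.6], [23, -19.5, -5, 0, 0, -0.75], [25.6, -21.7, -8, 0, 0, -0.87], [25.6, -21.7, -10, 0, 0, -0.87], [25.6, -21.7, -10, 0, 0, -0.87], [25.6, -21.7, -10, 0, 0, -0.87]]
  fingers: 108

```text
time_s: 1.52
tcp_pos: [0.4539, 0.3768, 0.1377]
ee_rot: [[-0.929, 0.001, 0.371], [-0.371, 0.001, -0.929], [-0.002, -1.0, -0.001]]
wrist_force: [0.4, 0.4, -0.0]
gripper_width: 0.577
```

```bash
python3 - <<'E'
from h import *
c=cam("scene"); save(c,"s3.png",(130,110,280,230),5)
c=cam("top"); save(c,"t3.png",(120,170,270,270),5)
E
```

```text
(no output)
```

View pics/s3.png

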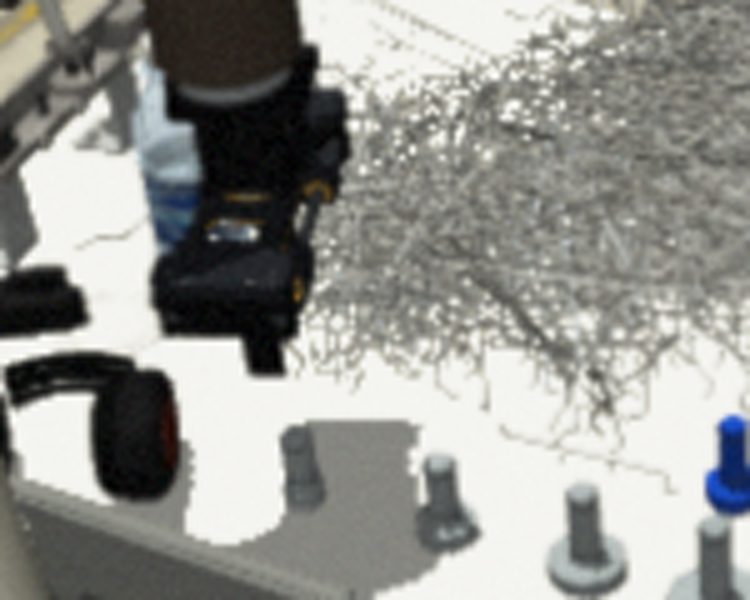

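View pics/t3.png

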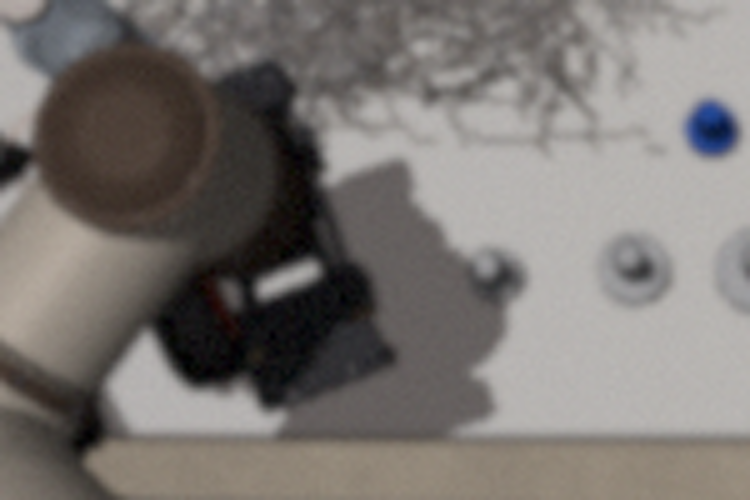

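The gripper is over d1 (scene crop (302,470)). The fingertips are at (265,370) and the ear defenders at (135,430) are clear. Descending and gripping.

Emit:
carry_out:
  steps:
    - [[0.1, 0, -4, 0, 0, 0], [0.1, 0, -7, 0, 0, 0], [0.1, 0, -9, 0, 0, 0], [0.1, 0, -10, 0, 0, 0], [0.1, 0, -10, 0, 0, 0], [0.1, 0, -10, 0, 0, 0]]

```text
time_s: 2.38
tcp_pos: [0.4551, 0.3767, 0.0378]
ee_rot: [[-0.929, 0.002, 0.371], [-0.371, 0.002, -0.929], [-0.002, -1.0, -0.001]]
wrist_force: [0.4, 0.1, -0.5]
gripper_width: 0.576
```

Emit:
carry_out:
  steps:
    - [[0, 0, 0, 0, 0, 0], [0, 0, 0, 0, 0, 0], [0, 0, 0, 0, 0, 0], [0, 0, 0, 0, 0, 0], [0, 0, 0, 0, 0, 0], [0, 0, 0, 0, 0, 0]]
  fingers: 255

```text
time_s: 3.12
tcp_pos: [0.4547, 0.3759, 0.0366]
ee_rot: [[-0.929, 0.0, 0.37], [-0.37, 0.0, -0.929], [-0.0, -1.0, -0.0]]
wrist_force: [-0.1, -0.0, 0.5]
gripper_width: 0.215
```

Emit:
carry_out:
  steps:
    - [[0, 0, 3, 0, 0, 0], [0, 0, 7, 0, 0, 0], [0, -2, 10, 0, 0, 0], [0.5, -6, 11, 0, 0, 0.1], [1, -11, 11, 0, 0, 0.25], [1.5, -16, 11, 0, 0, 0.4], [2, -21, 11, 0, 0, 0.55], [2.5, -26, 11, 0, 0, 0.7], [3, -31, 11, 0, 0, 0.85], [3.6, -36, 11, 0, 0, 1], [4, -39.5, 9, 0, 0, 1], [4.2, -41.5, 6, 0, 0, 1], [4.2, -41.5, 5, 0, 0, 1], [4.2, -41.5, 5, 0, 0, 1], [4.2, -41.5, 5, 0, 0, 1]]

```text
time_s: 5.0
tcp_pos: [0.4974, -0.0382, 0.0874]
ee_rot: [[-0.189, 0.002, 0.982], [-0.982, 0.0, -0.189], [-0.001, -1.0, 0.002]]
wrist_force: [0.1, -0.1, -1.1]
gripper_width: 0.219
```

```bash
python3 - <<'E'
from h import *
c=cam("scene"); save(c,"s4.png",(270,180,410,285),5.5)
c=cam("top"); save(c,"t4.png",(230,170,390,250),4.8)
print(sense()["joints"])
E
```

```text
[ 1.42888746e+01  1.95512214e+01 -2.83413912e+01  7.43087736e-03
 -4.19827702e+01  6.47947831e+01]
```

View pics/s4.png

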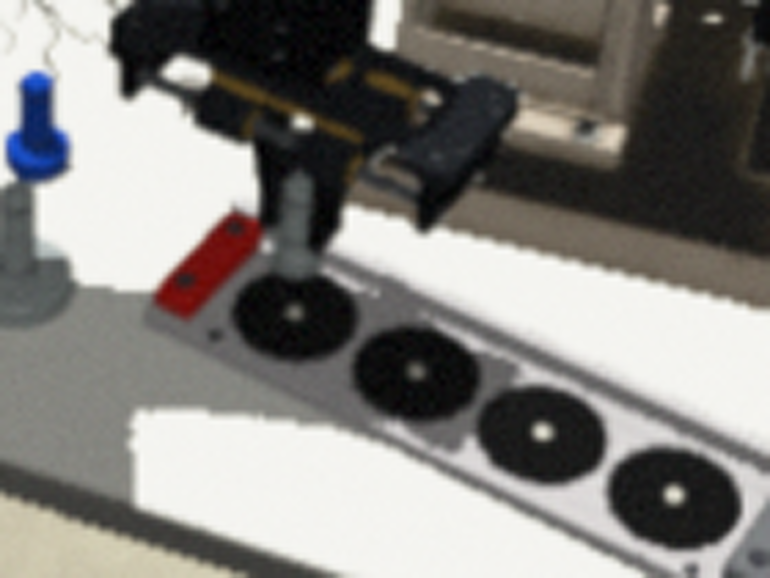

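View pics/t4.png

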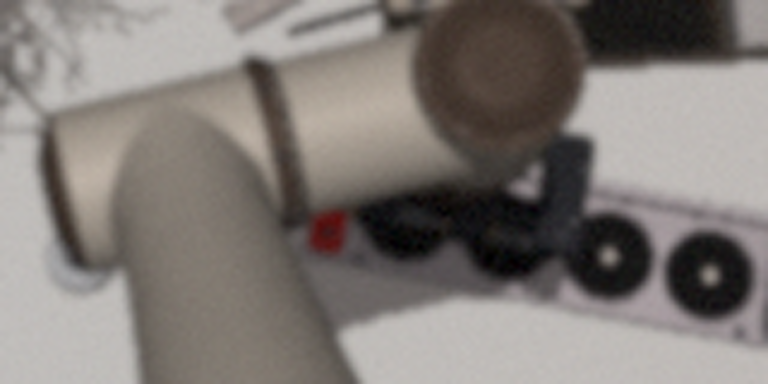

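d1 is in the grip over the first pad (foot at crop (293,270), pad dot at (294,312)). I'll check its lateral position by projection.

```bash
python3 - <<'E'
from h import *
c=cam("scene"); 
P=[[.4974,-.0382,.050],[.4974,-.0382,.0645],[.4974,-.0382,.104],[.4965,-.0391,.015]]
print(((w2p(c,P)-(270,180)+.5)*5.5-.5).round(1))
save(c,"s5.png",(305,205,335,240),16)
print(((w2p(c,P)-(305,205)+.5)*16-.5).round(1))
E
```

```text
[[295.3 265. ]
 [296.9 244.5]
 [301.5 186.8]
 [292.5 315.2]]
[[300.  372. ]
 [304.8 312.1]
 [318.  144.4]
 [291.8 517.8]]
```

View pics/s5.png

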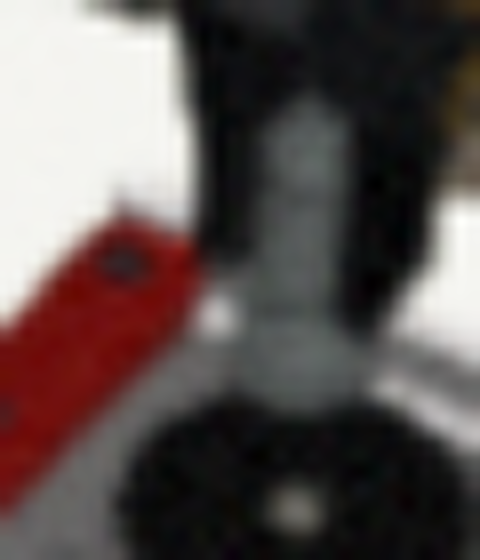

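Emit:
carry_out:
  steps:
    - [[0, 0, -2, 0, 0, 0], [0, 0, -3, 0, 0, 0], [0, 0, -3.4, 0, 0, 0], [0, 0, -3.5, 0, 0, 0], [0, 0, -3.5, 0, 0, 0], [0, 0, -3.5, 0, 0, 0]]

```text
time_s: 5.9
tcp_pos: [0.4969, -0.0391, 0.0519]
ee_rot: [[-0.191, 0.001, 0.982], [-0.982, 0.0, -0.191], [-0.0, -1.0, 0.001]]
wrist_force: [0.1, 0.3, -2.1]
gripper_width: 0.217
```

Emit:
carry_out:
  steps:
    - [[0, 0, 0, 0, 0, 0], [0, 0, 0, 0, 0, 0], [0, 0, 0, 0, 0, 0], [0, 0, 0, 0, 0, 0]]
  fingers: 108

```text
time_s: 6.4
tcp_pos: [0.4967, -0.0391, 0.0516]
ee_rot: [[-0.191, 0.0, 0.982], [-0.982, 0.0, -0.191], [-0.0, -1.0, 0.0]]
wrist_force: [-0.1, -0.1, -0.9]
gripper_width: 0.544
```

Emit:
carry_out:
  steps:
    - [[0, 0, 4, 0, 0, 0], [0, 0, 8, 0, 0, 0], [0, 3, 10, 0, 0, 0], [-0.5, 8, 10, 0, 0, 0], [-1, 13, 10, 0, 0, 0], [-1.5, 18, 10, 0, 0, 0], [-2, 23, 10, 0, 0, 0], [-3, 28, 10, 0, 0, 0], [-3.4, 32, 9, 0, 0, 0], [-3.4, 32, 7, 0, 0, 0], [-3.4, 32, 7, 0, 0, 0], [-3.4, 32, 7, 0, 0, 0]]

```text
time_s: 7.9
tcp_pos: [0.463, 0.2807, 0.1221]
ee_rot: [[-0.191, 0.001, 0.982], [-0.982, 0.0, -0.191], [-0.0, -1.0, 0.001]]
wrist_force: [-0.4, 0.5, 0.8]
gripper_width: 0.58
```

```bash
python3 - <<'E'
from h import *
c=cam("scene"); save(c,"s6.png",(180,160,420,300),3.3)
S=c;h=.0
P=[[.4626,.281,.11]]
print(((w2p(c,P)-(180,160)+.5)*3.3-.5).round(1))
save(c,"s7.png",(300,205,350,255),12)
E
```

```text
[[118.4  95.8]]
```

View pics/s6.png

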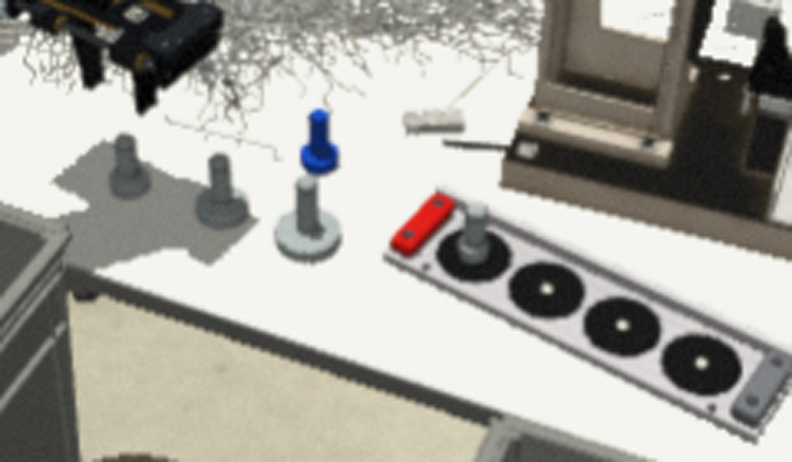

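View pics/s7.png

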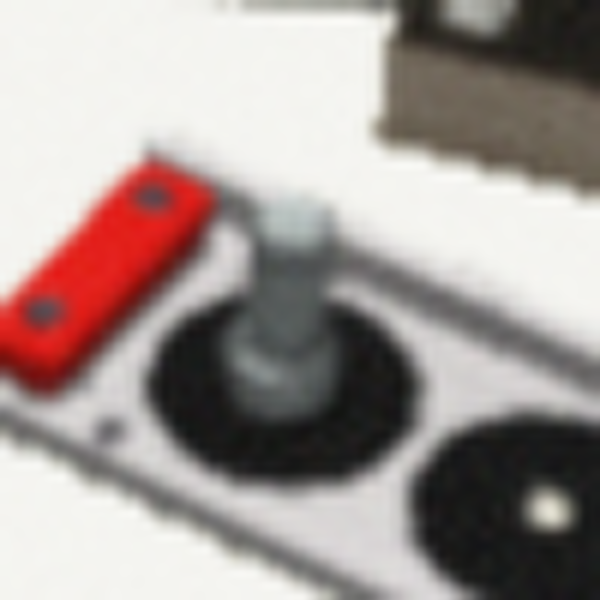

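d1 stands upright and centred on its pad: the pad centre is near crop (284,388) and the foot centre near (283,382). The fingertip midpoint (118,96) matches the projection over d2 (125,165). Going on to d2.

Emit:
carry_out:
  steps:
    - [[0, 0, -4, 0, 0, 0], [0, 0, -7, 0, 0, 0], [0, 0, -8, 0, 0, 0], [0, 0, -8.5, 0, 0, 0], [0, 0, -8.5, 0, 0, 0], [0, 0, -8.5, 0, 0, 0]]

```text
time_s: 8.7
tcp_pos: [0.4632, 0.2814, 0.0376]
ee_rot: [[-0.19, 0.002, 0.982], [-0.982, 0.002, -0.191], [-0.002, -1.0, 0.001]]
wrist_force: [-0.4, -0.5, 0.3]
gripper_width: 0.58
```

Emit:
carry_out:
  steps:
    - [[0, 0, 0, 0, 0, 0], [0, 0, 0, 0, 0, 0], [0, 0, 0, 0, 0, 0], [0, 0, 0, 0, 0, 0], [0, 0, 0, 0, 0, 0], [0, 0, 0, 0, 0, 0]]
  fingers: 255

```text
time_s: 9.45
tcp_pos: [0.4627, 0.281, 0.0366]
ee_rot: [[-0.191, 0.0, 0.982], [-0.982, 0.0, -0.191], [-0.0, -1.0, 0.0]]
wrist_force: [-0.1, 1.0, -0.7]
gripper_width: 0.219
```

Emit:
carry_out:
  steps:
    - [[0, 0, 4, 0, 0, 0], [0, 0, 8, 0, 0, 0], [0, -2, 11, 0, 0, 0], [0, -6, 12, 0, 0, 0], [0.5, -11, 12, 0, 0, 0], [1, -16, 12, 0, 0, 0], [1, -21, 12, 0, 0, 0], [1.5, -26, 12, 0, 0, 0], [1.5, -31, 12, 0, 0, 0], [2, -36, 12, 0, 0, 0], [2, -39.1, 10, 0, 0, 0], [2, -39.1, 7, 0, 0, 0], [2, -39.1, 5, 0, 0, 0], [2, -39.1, 3, 0, 0, 0], [2, -39.1, 3, 0, 0, 0], [2, -39.1, 3, 0, 0, 0]]

```text
time_s: 11.45
tcp_pos: [0.483, -0.1101, 0.067]
ee_rot: [[-0.19, 0.001, 0.982], [-0.982, -0.0, -0.19], [0.0, -1.0, 0.001]]
wrist_force: [0.3, 0.4, -0.8]
gripper_width: 0.222
```

```bash
python3 - <<'E'
from h import *
c=cam("scene"); save(c,"s8.png",(300,190,365,245),12)
print(((w2p(c,[[.4827,-.1098,.03],[.4827,-.1098,.015]])-(300,190)+.5)*12-.5).round(1))
E
```

```text
[[548.8 650.6]
 [543.1 695.4]]
```

View pics/s8.png

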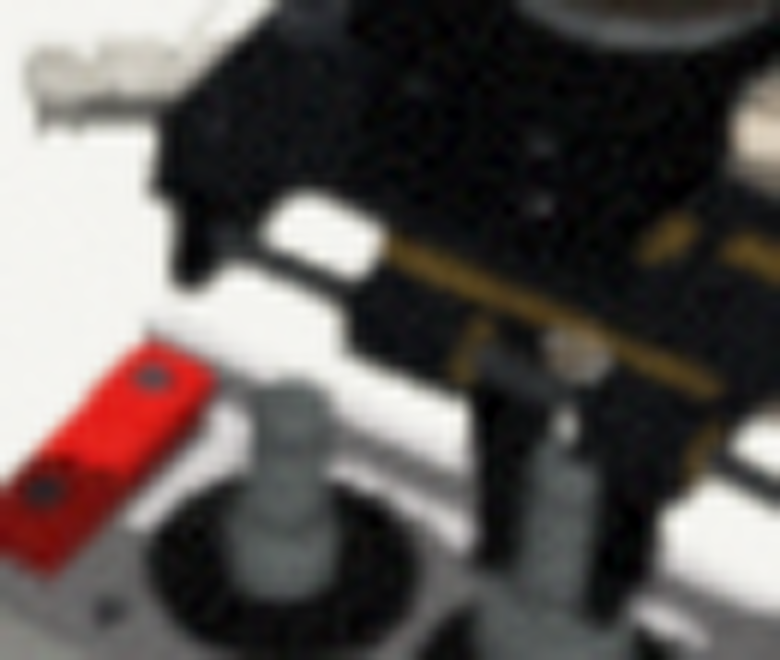

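d2 hangs straight over pad 2, with clear space to d1 (at crop (290,540)). Setting it down.

Emit:
carry_out:
  steps:
    - [[0, 0, -1, 0, 0, 0], [0, 0, -1.4, 0, 0, 0], [0, 0, -1.5, 0, 0, 0], [0, 0, -1.5, 0, 0, 0], [0, 0, -1.5, 0, 0, 0]]

```text
time_s: 12.12
tcp_pos: [0.4828, -0.1101, 0.0516]
ee_rot: [[-0.191, 0.0, 0.982], [-0.982, 0.0, -0.191], [-0.0, -1.0, 0.0]]
wrist_force: [-0.2, 0.1, -2.6]
gripper_width: 0.218
```

Emit:
carry_out:
  steps:
    - [[0, 0, 0, 0, 0, 0], [0, 0, 0, 0, 0, 0], [0, 0, 0, 0, 0, 0], [0, 0, 0, 0, 0, 0]]
  fingers: 108

```text
time_s: 12.62
tcp_pos: [0.4827, -0.1101, 0.0516]
ee_rot: [[-0.191, 0.0, 0.982], [-0.982, -0.0, -0.191], [-0.0, -1.0, 0.0]]
wrist_force: [-0.6, 0.4, 0.8]
gripper_width: 0.545
```

Emit:
carry_out:
  steps:
    - [[0, 0, 4, 0, 0, 0], [0, 0, 8, 0, 0, 0], [0, 3, 10, 0, 0, 0], [0, 8, 10, 0, 0, 0], [-0.5, 13, 10, 0, 0, 0], [-1, 18, 10, 0, 0, 0], [-1.5, 23, 10, 0, 0, 0], [-1.6, 27, 10, 0, 0, 0], [-1.6, 29.9, 9, 0, 0, 0], [-1.6, 29.9, 7, 0, 0, 0], [-1.6, 29.9, 7, 0, 0, 0], [-1.6, 29.9, 7, 0, 0, 0]]

```text
time_s: 14.12
tcp_pos: [0.467, 0.1888, 0.1221]
ee_rot: [[-0.191, 0.001, 0.982], [-0.982, 0.0, -0.191], [-0.0, -1.0, 0.001]]
wrist_force: [-0.5, 0.3, 1.0]
gripper_width: 0.576
```

```bash
python3 - <<'E'
from h import *
c=cam("scene"); save(c,"s9.png",(200,140,440,300),3.3)
print(((w2p(c,[[.4666,.189,.11]])-(200,140)+.5)*3.3-.5).round(1))
E
```

```text
[[148.8 187.2]]
```

View pics/s9.png

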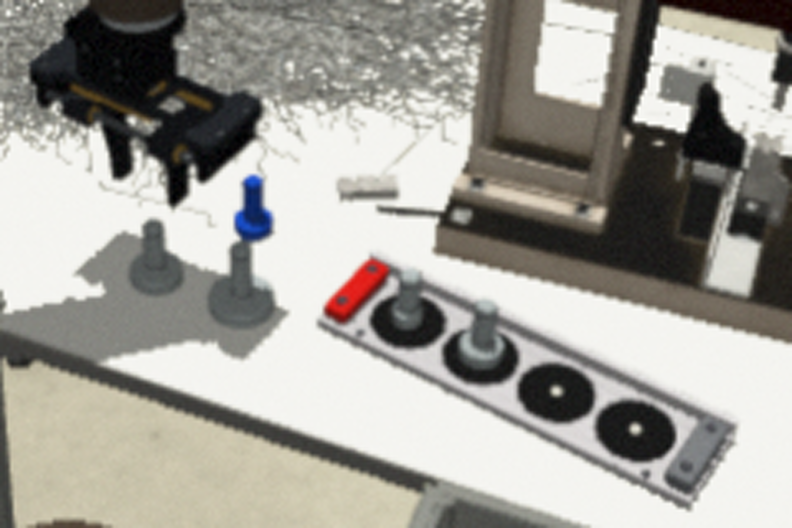

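d1 and d2 stand upright on pads 1 and 2 (feet at (405,318) and (482,350)). The gripper is over d3 at (155,270).

Emit:
carry_out:
  steps:
    - [[0, 0, -4, 0, 0, 0], [0, 0, -7, 0, 0, 0], [0, 0, -8, 0, 0, 0], [0, 0, -8.5, 0, 0, 0], [0, 0, -8.5, 0, 0, 0], [0, 0, -8.5, 0, 0, 0]]

```text
time_s: 14.92
tcp_pos: [0.4673, 0.1894, 0.0375]
ee_rot: [[-0.19, 0.002, 0.982], [-0.982, 0.001, -0.19], [-0.002, -1.0, 0.001]]
wrist_force: [0.4, -0.7, 0.9]
gripper_width: 0.578
```

Emit:
carry_out:
  steps:
    - [[0, 0, 0, 0, 0, 0], [0, 0, 0, 0, 0, 0], [0, 0, 0, 0, 0, 0], [0, 0, 0, 0, 0, 0], [0, 0, 0, 0, 0, 0], [0, 0, 0, 0, 0, 0]]
  fingers: 255

```text
time_s: 15.68
tcp_pos: [0.4667, 0.189, 0.0366]
ee_rot: [[-0.191, 0.0, 0.982], [-0.982, 0.0, -0.191], [-0.0, -1.0, 0.0]]
wrist_force: [0.0, 0.2, -0.4]
gripper_width: 0.221
```

Emit:
carry_out:
  steps:
    - [[0, 0, 4, 0, 0, 0], [0, 0, 8, 0, 0, 0], [0, -1, 12, 0, 0, 0], [0, -4, 13, 0, 0, 0], [0, -9, 13, 0, 0, 0], [0, -14, 13, 0, 0, 0], [0, -19, 13, 0, 0, 0], [0, -24, 13, 0, 0, 0], [0.2, -29, 13, 0, 0, 0], [0.2, -34, 13, 0, 0, 0], [0.2, -36.9, 11, 0, 0, 0], [0.2, -36.9, 7, 0, 0, 0], [0.2, -36.9, 5, 0, 0, 0], [0.2, -36.9, 3, 0, 0, 0], [0.2, -36.9, 3, 0, 0, 0], [0.2, -36.9, 3, 0, 0, 0]]

```text
time_s: 17.68
tcp_pos: [0.469, -0.1801, 0.067]
ee_rot: [[-0.19, 0.001, 0.982], [-0.982, -0.0, -0.19], [0.0, -1.0, 0.001]]
wrist_force: [0.2, 0.9, -0.8]
gripper_width: 0.223
```

```bash
python3 - <<'E'
from h import *
c=cam("scene"); save(c,"s10.png",(300,190,400,270),7.5)
print(((w2p(c,[[.4689,-.1804,.03],[.4689,-.1804,.015]])-(300,190)+.5)*7.5-.5).round(1))
E
```

```text
[[516.1 489.2]
 [511.1 517.2]]
```

View pics/s10.png

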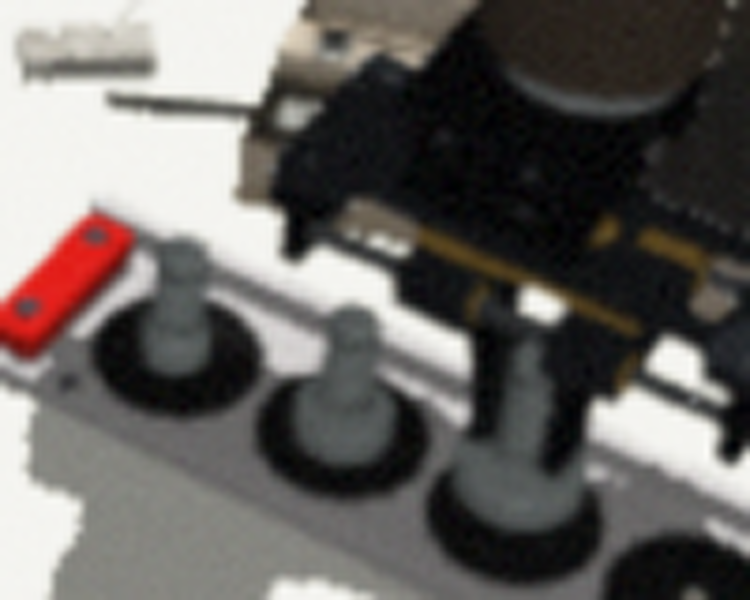

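d3 hangs over pad 3 (foot at crop (519,485), expected (516,489)). d1 and d2 are upright and clear. Setting it down and going on to d4.

Emit:
carry_out:
  steps:
    - [[0, 0, -1, 0, 0, 0], [0, 0, -1.4, 0, 0, 0], [0, 0, -1.5, 0, 0, 0], [0, 0, -1.5, 0, 0, 0], [0, 0, -1.5, 0, 0, 0]]

```text
time_s: 18.35
tcp_pos: [0.4689, -0.1801, 0.0516]
ee_rot: [[-0.191, 0.001, 0.982], [-0.982, -0.0, -0.191], [-0.0, -1.0, 0.001]]
wrist_force: [-0.0, 0.8, -1.6]
gripper_width: 0.223
```

Emit:
carry_out:
  steps:
    - [[0, 0, 0, 0, 0, 0], [0, 0, 0, 0, 0, 0], [0, 0, 0, 0, 0, 0], [0, 0, 0, 0, 0, 0]]
  fingers: 108

```text
time_s: 18.85
tcp_pos: [0.4687, -0.1801, 0.0516]
ee_rot: [[-0.191, 0.0, 0.982], [-0.982, -0.0, -0.191], [0.0, -1.0, 0.0]]
wrist_force: [1.3, 0.6, -0.0]
gripper_width: 0.548
```

Emit:
carry_out:
  steps:
    - [[0, 0, 4, 0, 0, 0], [0, 0, 8, 0, 0, 0], [0, 3, 10, 0, 0, 0], [0, 8, 10, 0, 0, 0], [0, 13, 10, 0, 0, 0], [0, 18, 10, 0, 0, 0], [-0.2, 23, 10, 0, 0, 0], [-0.2, 27, 10, 0, 0, 0], [-0.2, 28.4, 9, 0, 0, 0], [-0.2, 28.4, 7, 0, 0, 0], [-0.2, 28.4, 7, 0, 0, 0], [-0.2, 28.4, 7, 0, 0, 0]]

```text
time_s: 20.35
tcp_pos: [0.4669, 0.1034, 0.1217]
ee_rot: [[-0.191, 0.0, 0.982], [-0.982, -0.0, -0.191], [0.0, -1.0, 0.0]]
wrist_force: [0.3, 0.6, 0.1]
gripper_width: 0.58
```

```bash
python3 - <<'E'
from h import *
c=cam("scene"); save(c,"s11.png",(200,140,440,300),3.3)
E
```

```text
(no output)
```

View pics/s11.png

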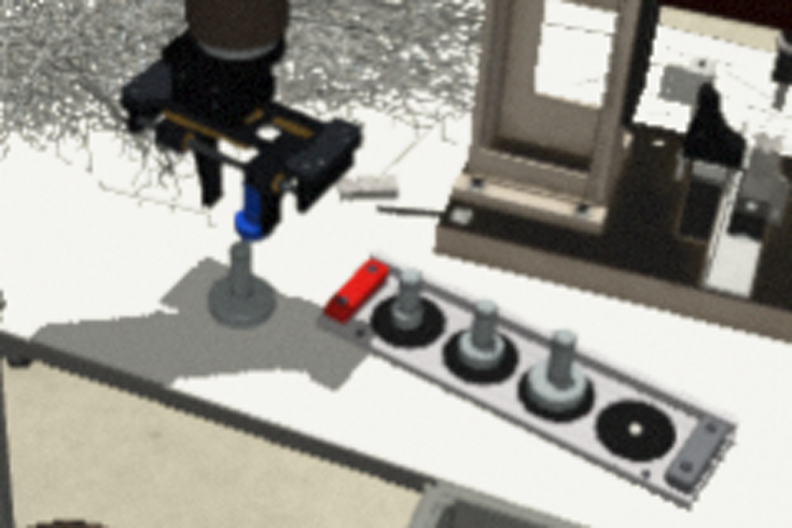

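Three drivers stand on their pads. The gripper is over d4 (foot (242,300)), and the blue look-alike behind it is about 9 cm further away and clear.

Emit:
carry_out:
  steps:
    - [[0, 0, -4, 0, 0, 0], [0, 0, -7, 0, 0, 0], [0, 0, -8, 0, 0, 0], [0, 0, -8.5, 0, 0, 0], [0, 0, -8.5, 0, 0, 0], [0, 0, -8.5, 0, 0, 0]]

```text
time_s: 21.15
tcp_pos: [0.4673, 0.1043, 0.0375]
ee_rot: [[-0.19, 0.002, 0.982], [-0.982, 0.001, -0.19], [-0.001, -1.0, 0.002]]
wrist_force: [-0.2, 0.1, 0.3]
gripper_width: 0.577
```

Emit:
carry_out:
  steps:
    - [[0, 0, 0, 0, 0, 0], [0, 0, 0, 0, 0, 0], [0, 0, 0, 0, 0, 0], [0, 0, 0, 0, 0, 0], [0, 0, 0, 0, 0, 0], [0, 0, 0, 0, 0, 0]]
  fingers: 255

```text
time_s: 21.9
tcp_pos: [0.4668, 0.1041, 0.0366]
ee_rot: [[-0.19, 0.0, 0.982], [-0.982, 0.0, -0.19], [-0.0, -1.0, 0.0]]
wrist_force: [0.1, 0.8, 0.4]
gripper_width: 0.222
```

Emit:
carry_out:
  steps:
    - [[0, 0, 4, 0, 0, 0], [0, 0, 8, 0, 0, 0], [0, -1, 12, 0, 0, 0], [0, -4, 14, 0, 0, 0], [0, -9, 14, 0, 0, 0], [0, -14, 14, 0, 0, 0], [-0.5, -19, 14, 0, 0, 0], [-0.5, -24, 14, 0, 0, 0], [-1, -29, 14, 0, 0, 0], [-1.1, -33, 14, 0, 0, 0], [-1.1, -35.5, 12, 0, 0, 0], [-1.1, -35.5, 8, 0, 0, 0], [-1.1, -35.5, 5, 0, 0, 0], [-1.1, -35.5, 3, 0, 0, 0], [-1.1, -35.5, 3, 0, 0, 0], [-1.1, -35.5, 3, 0, 0, 0]]

```text
time_s: 23.9
tcp_pos: [0.456, -0.2512, 0.067]
ee_rot: [[-0.19, 0.001, 0.982], [-0.982, -0.0, -0.19], [0.0, -1.0, 0.001]]
wrist_force: [-0.0, 0.4, -1.7]
gripper_width: 0.218
```

```bash
python3 - <<'E'
from h import *
c=cam("scene"); save(c,"s12.png",(310,200,420,290),7)
print(((w2p(c,[[.4551,-.2511,.03],[.4551,-.2511,.015]])-(310,200)+.5)*7-.5).round(1))
E
```

```text
[[580.5 467.2]
 [574.4 493.3]]
```

View pics/s12.png

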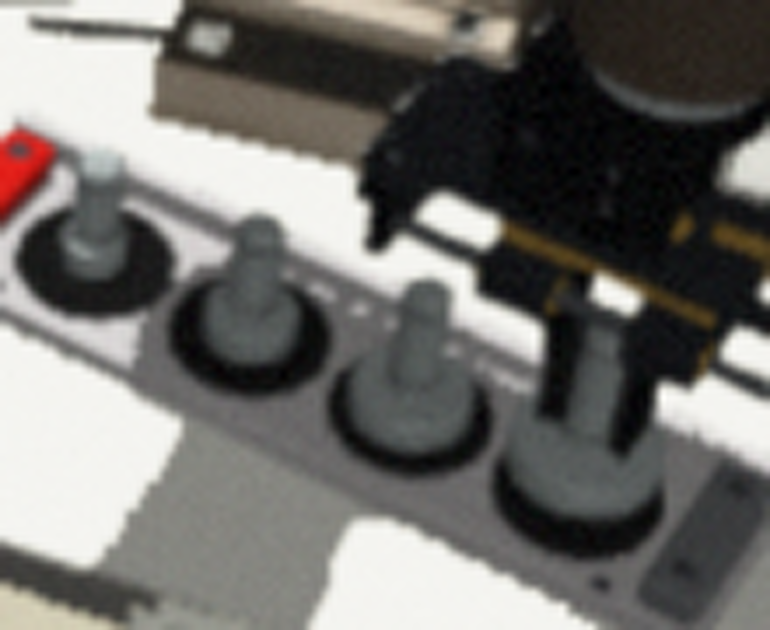

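d4 hangs square over the last pad (foot at crop (583,460)), and the other three are upright. Setting it down, releasing and backing off.

Emit:
carry_out:
  steps:
    - [[0, 0, -1, 0, 0, 0], [0, 0, -1.4, 0, 0, 0], [0, 0, -1.5, 0, 0, 0], [0, 0, -1.5, 0, 0, 0], [0, 0, -1.5, 0, 0, 0]]

```text
time_s: 24.58
tcp_pos: [0.4558, -0.2511, 0.0516]
ee_rot: [[-0.191, 0.0, 0.982], [-0.982, -0.0, -0.191], [0.0, -1.0, 0.0]]
wrist_force: [-1.5, 0.8, -0.7]
gripper_width: 0.22
```

Emit:
carry_out:
  steps:
    - [[0, 0, 0, 0, 0, 0], [0, 0, 0, 0, 0, 0], [0, 0, 0, 0, 0, 0], [0, 0, 0, 0, 0, 0]]
  fingers: 108

```text
time_s: 25.08
tcp_pos: [0.4558, -0.2511, 0.0517]
ee_rot: [[-0.191, 0.0, 0.982], [-0.982, -0.0, -0.191], [0.0, -1.0, 0.0]]
wrist_force: [-0.4, 0.4, 0.3]
gripper_width: 0.547
```

Emit:
carry_out:
  steps:
    - [[0, 0, 4, 0, 0, 0], [0, 0, 8, 0, 0, 0], [0, 3, 11, 0, 0, 0], [0, 8, 13, 0, 0, 0], [0, 13, 15, 0, 0, 0], [0, 18, 15, 0, 0, 0], [0, 23, 15, 0, 0, 0], [0, 28, 15, 0, 0, 0], [0, 33, 15, 0, 0, 0], [0, 38, 15, 0, 0, 0], [0, 43, 15, 0, 0, 0], [0, 46, 15, 0, 0, 0], [0, 46, 15, 0, 0, 0], [0, 46, 15, 0, 0, 0]]

```text
time_s: 26.82
tcp_pos: [0.4553, 0.2084, 0.2013]
ee_rot: [[-0.191, -0.001, 0.982], [-0.982, -0.0, -0.191], [0.001, -1.0, -0.001]]
wrist_force: [0.2, -0.8, -0.3]
gripper_width: 0.572
```

```bash
python3 - <<'E'
from h import *
c=cam("scene"); save(c,"s13.png",(290,200,430,300),5.6)
c=cam("top"); save(c,"t13.png",(280,190,410,250),6)
save(c,"t14.png",None,1.4)
E
```

View pics/s13.png

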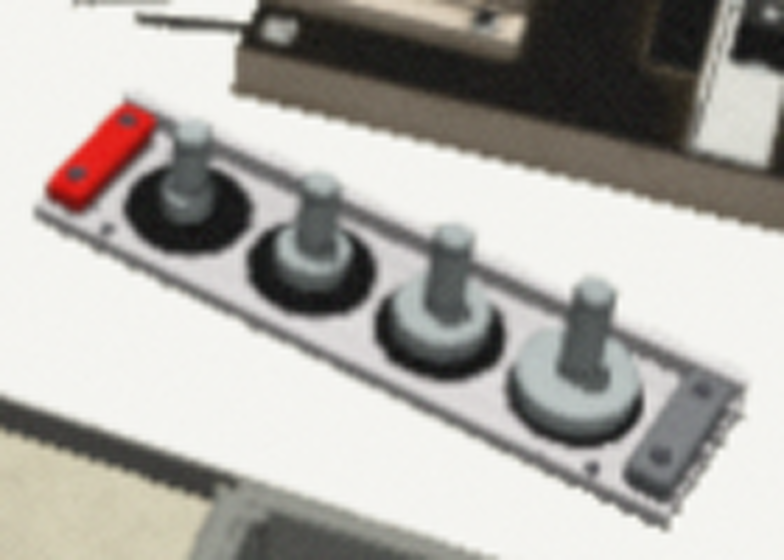

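View pics/t13.png

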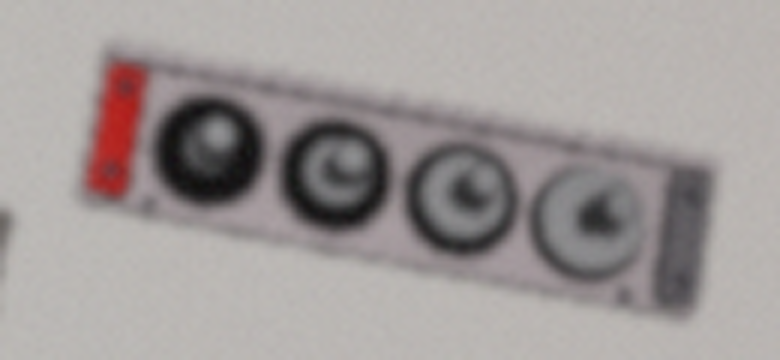

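View pics/t14.png

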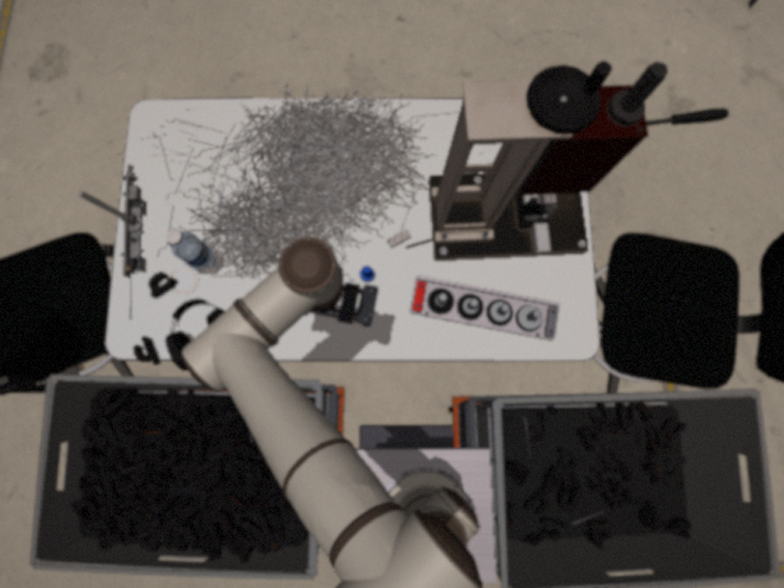

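All four drivers are upright and in order from the red block. In the scene crop the shank tops are at about (193,133), (321,186), (453,237) and (596,291). One numeric check before handing in.

```bash
python3 - <<'E'
from h import *
S=cam("scene");T=cam("top")
q=lambda p,s,o:(np.array(p,float)+.5)/s-.5+o
a=q([(193,133),(321,186),(453,237),(596,291)],5.6,(290,200))
dots=p2w(S,q([(188,150),(312,210),(440,272),(574,336)],5.6,(290,210)),.015)
for i,h in enumerate([.069,.075,.081,.087]):
    print("offset mm",((p2w(S,a[i],h)[0]-dots[i])[:2]*1000).round(1))
# top view: foot-top disc centres
b=p2w(T,q([(209,147),(336,171),(463,196),(587,220)],6,(280,190)),.0295)
d=p2w(T,q([(208,151),(337,176),(462,201),(588,224)],6,(280,190)),.015)
print(((b-d)[:,:2]*1000).round(1)); s=sense(); print(s["time_s"])
print(ticket.finish_job())
E
```

```text
offset mm [-2.8 -0.4]
offset mm [-4.1 -0.4]
offset mm [-3.  1.]
offset mm [-1.8  0.6]
[[-0.3  1. ]
 [ 0.4  2.9]
 [ 0.6  2.6]
 [ 0.2  4.5]]
27.025
the job is handed in; nothing more can be done
None
```

All four bush drivers are on the rack, one on each pad, smallest next to the red end block and largest at the grey end. I handed the job in at about 27 s of the 115 s allowed.

- **Placement:** in the last pictures from both cameras all four stand upright and released. Measured offsets from the pad centres were at most about 4.5 mm, against the 12 mm allowed.
- **Camera disagreement:** the two cameras differ by about 2–5 mm. The scene view puts the drivers 2–4 mm towards −x, and the top view 1–4.5 mm towards +y. I put this down to calibration and pixel-reading error.
- **Other objects:** I did not move near the ear defenders or the blue look-alike. The look-alike is where it was; in the last top picture the arm partly hides the ear defenders, and what shows of them looks unmoved. Wrist forces read a few newtons at most, and the arm ended clear of everything.

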